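# Make up a printer's kit tray with metered spacers

## Robot

A 6-joint arm with a two-finger parallel gripper is mounted at the origin on a cart in front of the work surface, level with it; the furniture and walls round the work are solid. World frame = base frame: x ahead of the robot, y to its left, z up, the work surface at z = 0. Lengths are in m, angles in rad, forces in N, time in s.
With the tool pointing down it reaches from about 0.35 to 0.95 m from the base axis. Payload 17.4 kg.
Tool frame: the origin (TCP) lies midway between the tips of the shut fingers; the grasp point (between the pads) lies 19 mm behind it (r.pinch_z is the distance from the TCP to the grasp point, in m); z points along the fingers, x is the direction in which the jaws open and shut, and the axes are right-handed (so a half turn about z gives the same grasp; the last joint's range is limited). The gripper opens to 93 mm and grips with 3 to 60 N. Pads are 15 mm wide; open, the fingers measure 128 mm over their backs; the gripper's body (75 mm by 188 mm) begins 65 mm behind the grasp point.
Start: joints at [-1.2, 0.116, 1.442, -0, 1.584, -0.038], TCP at [0.268, -0.619, 0.219] pointing down, gripper open.
Joint ranges: [-2.83, 2.83], [-0.83, 2.19], [0.07, 2.5], [-1.14, 4.28], [0.01, 3], [-2.97, 2.97]. Speed limits (rad/s): [1.89, 1.89, 2.22, 3.14, 3.14, 3.14].

## Interface

Orientations are given as a rotation vector (axis times angle).
In Python, from rig import r gives the robot as it stands. Calls block until the motion is done:
- r.move_ptp(position, orientation): joint-space move of the TCP to a pose.
- r.move_l(position, attitude=None, speed=0.15): straight line of the TCP; attitude=None keeps the orientation; speed is the mean speed in m/s.
- r.goto_joints(angles): joint-space move.
- r.let_go() and r.gripper_close(grasp_force=None): open the fingers fully, or close them until they stop; grasp_force is the grip in N (None keeps the last).
- r.dwell(seconds).
- r.ik(position, orientation): joint angles nearest the present ones, or None.
- r.read_camera(name): name is "side" or "top"; returns the picture (480x640x3 uint8, red, green, blue); there is no depth.
- r.camera_model(name): a dict with "intrinsics" (3x3 intrinsics, pixels), "eye" and "orientation" of the camera in the world. Camera axes: x right, y up, looking along -z (the intrinsics and any distortion apply to the point x, -y, -z); pixel columns grow to the right and rows downward; lengths in m; the calibration is good to about 2 mm. A picture is of the moment at which its call begins. camera_model takes no time and is no camera call.
A pose or a line that the arm cannot do raises r.IKError and nothing moves.
- r.sign_off(): hands the job in, once; it reports no verdict.
Readings, each from a call of its own:
- r.get_t(): time.
- r.get_joint_pos(): joint angles.
- r.get_qd(): joint speeds.
- r.get_effort(): joint torques, N m.
- r.get_ee_pos(): TCP position.
- r.get_tool_rot(): TCP orientation.
- r.get_wrist_force(): force on the tool from outside, world axes, zero at the start.
- r.get_ft_torque(): the same for the moment, N m.
- r.get_grip_width(): finger opening in m.
Only numpy, scipy, OpenCV 4.12 (cv2) and the standard library are available. Lean on these libraries where they do the work, as an engineer would, in place of code of your own. Each camera call takes 0.05 s, during which the arm holds its last target.

## Task

Make up the kit tray: stand the scoop before the lip of the tilting bin with its open front under the end of the chute, lift the bin's handle until the spacers begin to slide, let exactly three slide into the scoop without picking them out by hand, and let the bin down level again. Then pour the three spacers from the scoop into the blue-lined compartment of the tray and stand the empty scoop back in the same place at the bin. Every knobbed printing block that stands out on the table also goes into the tray, upright, in the larger compartment; leave the whetstone, dabber and brush alone.

Things in the scene. Friction and masses are not known exactly. Their poses are not given: they have to be found in the camera images.
- bin: the stand of the tilting stock bin: wood, base 100 x 130 mm, fixed to the table; it carries a grey sheet-metal channel (the pan), open at its lip, that lies level at a floor height of 98 mm. Origin on the table straight below the lip edge of the level pan; its y axis points the way the spacers slide, out over the lip, x along the lip, z up.
- bin_pan (a joint): tilt of the pan in rad: 0 level (at rest on its stop), grows as the handle end is lifted, up to 0.9. The hinge runs along the bin's x axis 12 mm behind the lip edge (at y = -12, z = 98 mm of bin). The pan (0.5 kg) falls back slowly if let go. The spacers start to slide at 0.25 to 0.5 rad, differently each time.
- bin_handle (a point): centre of the round handle bar (14 mm thick, 60 mm free length along the bin's x) behind the closed end of the pan; 183 mm behind the hinge and 16 mm above the pan's floor; the free gap before the bar is 31 mm. Pinch the bar from above; it may turn between the fingers. Moves and turns with the pan.
- bin_lip (a point): middle of the lip edge, on the pan's floor; 98 mm up when level. Axes as bin, tilting with the pan. Below the lip a fixed 45 degree chute, 68 mm wide inside, leads on from y = 2 to y = 35 mm of bin, where its lower edge is 54 mm up (50 mm clear beneath).
- bin_floor (a point): middle of the pan's floor, 78 mm behind the lip; the pan is 66 mm wide inside and 153 mm long inside, walls 24 mm high. Axes as bin, tilting with the pan.
- scoop_spot (a point): point on the table 62 mm ahead of the lip: a scoop whose origin stands here, its open front (+x) turned back to the bin (to -y of bin), has its front edge 15 mm back under the end of the chute and catches what slides out; bring the scoop in and out along the table (at most 4 mm lifted) here. Axes as bin.
- scoop: loose hand scoop, 0.22 kg: green sheet floor 85 x 90 mm (6 mm thick), side walls 44 mm high and 80 mm apart, open at its front (+x). At the back (-x) a wooden board 14 mm thick, x from -56 to -42 mm; 90 mm wide up to 50 mm, then 56 mm wide up to 110 mm high: this upper part is the handle. Origin at the centre of the underside of the floor. At rest z is up.
- scoop_grip (a point): place to grip the scoop's board: 50 mm behind the scoop's origin, 88 mm up; pinch across the 14 mm (along the scoop's x). Axes as scoop. Spacers slide out over the open front once it is tipped forward by some 20 to 30 degrees; 40 degrees empties it.
- tray: plywood kit tray 166 x 258 x 42 mm fixed to the table, walls and divider 6 mm thick, floor 6 mm; origin under its centre, long side along its y. Two compartments: the larger at +y for printing blocks, the smaller at -y, lined blue, for spacers.
- tray_spacers (a point): centre of the floor of the blue-lined spacer compartment, inside 154 mm (tray x) by 90 mm (tray y), 36 mm deep. Axes as the tray.
- tray_blocks (a point): centre of the floor of the block compartment, inside 154 mm (tray x) by 150 mm (tray y), 36 mm deep. All three blocks fit when set square to the tray: the 80 mm one alone in one half (its 80 mm side along tray y, 45 mm to +x of the centre), the other two side by side in the other half (36 mm to -x, 37 mm to either side in y). Axes as the tray.
- block_a: black wooden printing block standing carved face down, base 60 x 62 mm (x by y) and 30 mm high, on top a knob 40 mm across that reaches up to 83 mm; about 0.09 kg; take it by the knob (about square in plan, so either way) 55 to 75 mm up. Origin at the centre of its underside. May be absent; an absent block need not be dealt with.
- block_b: black wooden printing block standing carved face down, base 66 x 66 mm (x by y) and 30 mm high, on top a knob 40 mm across that reaches up to 83 mm; about 0.09 kg; take it by the knob (about square in plan, so either way) 55 to 75 mm up. Origin at the centre of its underside. May be absent; an absent block need not be dealt with.
- block_c: black wooden printing block standing carved face down, base 52 x 80 mm (x by y) and 30 mm high, on top a knob 40 mm across that reaches up to 83 mm; about 0.09 kg; take it by the knob (about square in plan, so either way) 55 to 75 mm up. Origin at the centre of its underside. May be absent; an absent block need not be dealt with.
- whetstone: bystander, leave it where it is. Grey whetstone 45 x 140 x 20 mm, origin at the centre of its underside.
- dabber: bystander, leave it where it is. Black dabber, 52 mm across and 71 mm high, origin at the centre of its underside.
- brush: bystander, leave it where it is. Flat brush with a wooden handle lying down, 29 x 185 x 13 mm, origin at the centre of its underside.
- spacer_1: a beech spacer block 60 x 28 x 22 mm, 40 g, origin at the centre of its underside (its x is the 60 mm way, y the 28 mm way). It lies in the bin, number 1 counted from the lip.
- spacer_2: a beech spacer block 60 x 28 x 22 mm, 40 g, origin at the centre of its underside (its x is the 60 mm way, y the 28 mm way). It lies in the bin, number 2 counted from the lip.
- spacer_3: a beech spacer block 60 x 28 x 22 mm, 40 g, origin at the centre of its underside (its x is the 60 mm way, y the 28 mm way). It lies in the bin, number 3 counted from the lip.
- spacer_4: a beech spacer block 60 x 28 x 22 mm, 40 g, origin at the centre of its underside (its x is the 60 mm way, y the 28 mm way). It lies in the bin, behind the first three (place 4 from the lip). May be absent.
- spacer_5: a beech spacer block 60 x 28 x 22 mm, 40 g, origin at the centre of its underside (its x is the 60 mm way, y the 28 mm way). It lies in the bin, behind the first three (place 5 from the lip). May be absent.

How it is judged:
By the outcome, as a careful person would: the job done as asked, in the order asked, and still so for the second after the job is handed in, with the robot touching nothing.
Of spacer_4, spacer_5 only 1 to 2 are there at a start; the rules pass over those that are not, and their reading is None.
Of block_a, block_b, block_c only 2 to 3 are there at a start; the rules pass over those that are not, and their reading is None.
At some moment in a run one of block_a, block_b, block_c may be knocked a few centimetres aside while the robot is not near it.
It also fails if it takes over 210 s, if anything falls off the work surface, if the arm or the gripper's body presses on something with over 40 N, if the wrist force passes 120 N, or if a joint passes its speed limit or range.

## Working session

There is one attempt and no reset: what is moved stays moved. The work goes in short steps, each a Python script; the robot and the scene stay as the last script left them, time stands still between calls to the robot, and variables do not carry over. Pictures are saved under pics/ and viewed, and the job is handed in when it is done.

```bash
ls; mkdir -p pics
python3 - <<'E'
from rig import r
import cv2
for n in("top","side"):
    cv2.imwrite(f"pics/{n}0.png",cv2.cvtColor(r.read_camera(n),cv2.COLOR_RGB2BGR)); print(r.camera_model(n))
print(r.get_t(),r.pinch_z,r.get_tool_rot())
E
```

```text
pics
{'intrinsics': array([[602.05933651,   0.        , 312.94673293],
       [  0.        , 602.05933651, 251.16352384],
       [  0.        ,   0.        ,   1.        ]]), 'eye': array([ 0.38975473, -0.12226535,  1.31706582]), 'orientation': array([ 0.09960414, -0.09601586, -1.59679603])}
{'intrinsics': array([[539.35453879,   0.        , 328.51428564],
       [  0.        , 539.35453879, 240.47279522],
       [  0.        ,   0.        ,   1.        ]]), 'eye': array([ 1.51233977, -0.39766027,  0.65500974]), 'orientation': array([0.90991023, 0.70005694, 1.20049876])}
0.1 0.0188 [-2.62565255e+00  1.72394558e+00  1.25747601e-03]
```

View pics/top0.png

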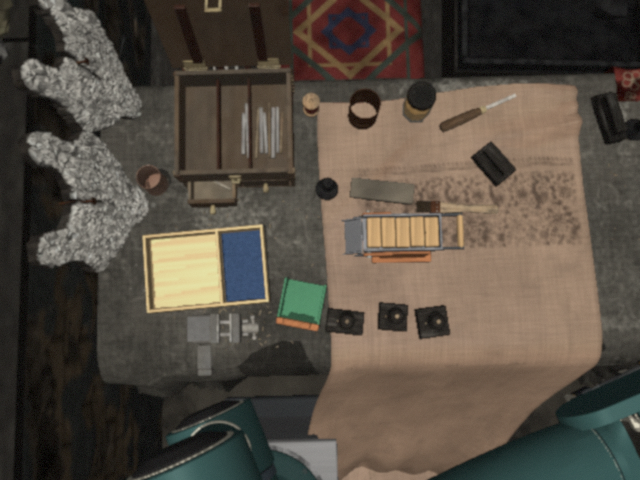

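View pics/side0.png

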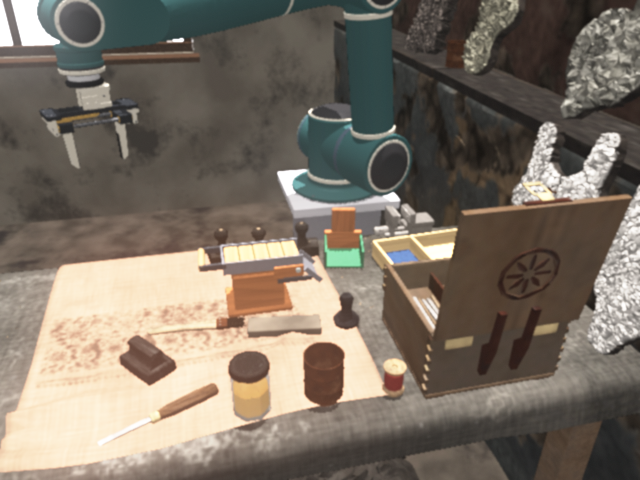

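```bash
cat > h.py <<'E'
from rig import r
import cv2, numpy as np
from scipy.spatial.transform import Rotation as R
def grab(n,f=None):
    im=r.read_camera(n)
    if f: cv2.imwrite(f"pics/{f}.png",cv2.cvtColor(im,cv2.COLOR_RGB2BGR))
    return im
def crop(f,x0,y0,x1,y1,s,o):
    im=cv2.imread(f"pics/{f}.png")[y0:y1,x0:x1]
    cv2.imwrite(f"pics/{o}.png",cv2.resize(im,None,fx=s,fy=s,interpolation=cv2.INTER_CUBIC))
def ray(n,uv):
    m=r.camera_model(n);K=m["intrinsics"];M=R.from_rotvec(m["orientation"]).as_matrix()
    uv=np.atleast_2d(np.asarray(uv,float))
    d=np.c_[(uv[:,0]-K[0,2])/K[0,0],-(uv[:,1]-K[1,2])/K[1,1],-np.ones(len(uv))]@M.T
    return m["eye"],d
def onz(n,uv,z):
    e,d=ray(n,uv); t=(z-e[2])/d[:,2]
    return e+d*t[:,None]
def proj(n,P):
    m=r.camera_model(n);K=m["intrinsics"];M=R.from_rotvec(m["orientation"]).as_matrix()
    c=(np.atleast_2d(P)-m["eye"])@M
    return np.c_[K[0,2]+K[0,0]*c[:,0]/-c[:,2],K[1,2]+K[1,1]*c[:,1]/c[:,2]]
def tri(uv1,uv2,n1="top",n2="side"):
    e1,d1=ray(n1,uv1);e2,d2=ray(n2,uv2);d1=d1[0];d2=d2[0]
    s=np.linalg.lstsq(np.c_[d1,-d2],e2-e1,rcond=None)[0]
    a=e1+d1*s[0];b=e2+d2*s[1];return (a+b)/2,np.linalg.norm(a-b)
E
python3 - <<'E'
from h import *
crop("top0",330,190,480,280,5,"c1");crop("top0",260,265,460,350,4,"c2");crop("side0",190,200,340,340,4,"c3");crop("top0",135,215,280,320,5,"c4")
E
```

```text
(no output)
```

View pics/c1.png

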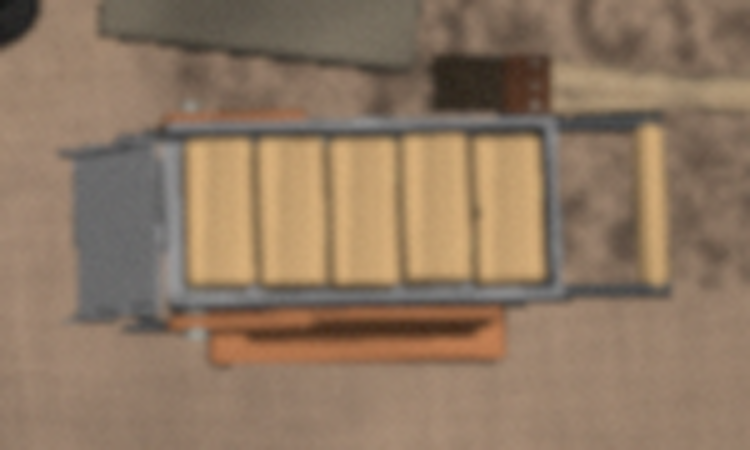

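View pics/c2.png

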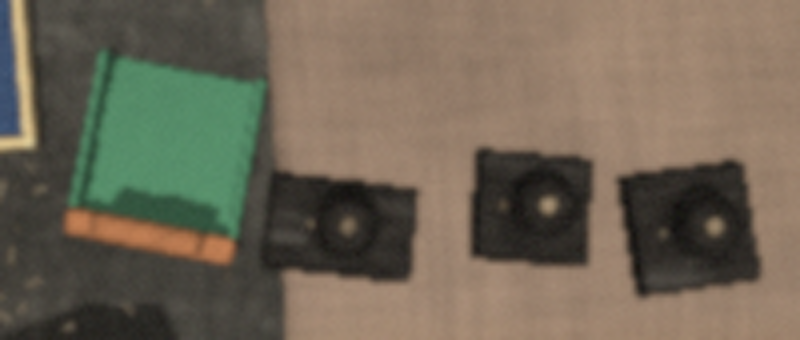

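View pics/c3.png

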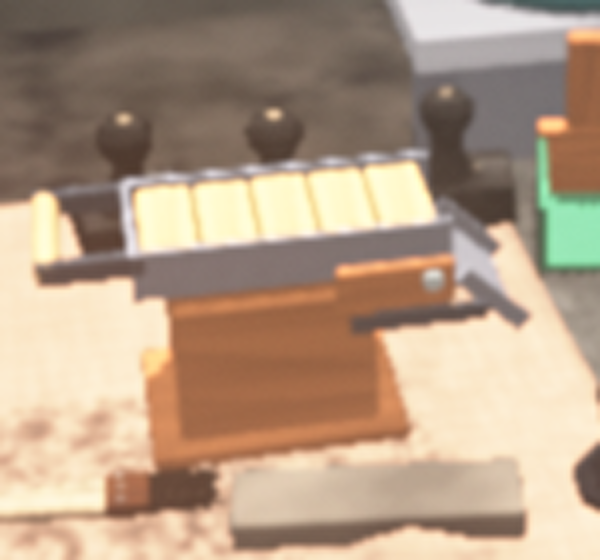

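View pics/c4.png

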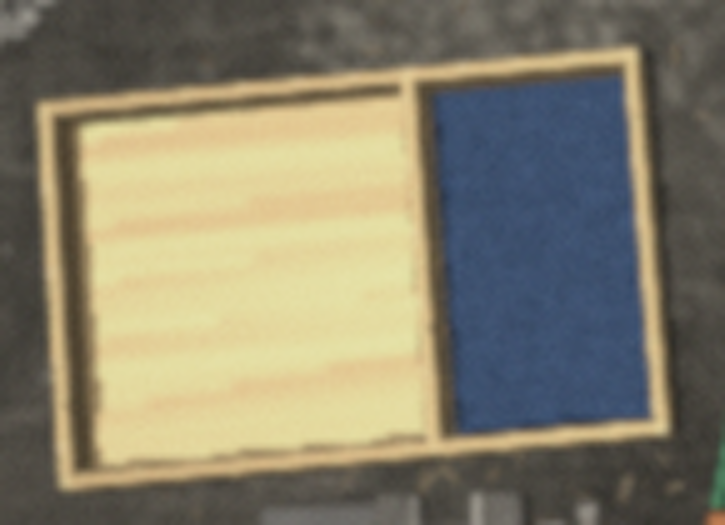

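```bash
cat > m.py <<'E'
from h import *
def rect(uvs,z,name):
    P=onz("top",uvs,z)[:,:2]; 
    e=[np.linalg.norm(P[i]-P[(i+1)%4])*1e3 for i in range(4)]
    d=P[1]-P[0]+P[2]-P[3]
    print(name,"ctr",P.mean(0).round(4),"edges",np.round(e,1),"dir01 deg",np.degrees(np.arctan2(d[1],d[0])).round(2))
C=lambda a,s,x,y:np.array(a)/s+[x,y]
rect(C([(37,103),(638,47),(670,435),(62,490)],5,135,215)-.5,.042,"tray")
rect(C([(165,130),(558,118),(562,297),(172,308)],5,330,190)-.5,.122,"pan")
print("bar",onz("top",C([(652,125),(654,287),(653,206)],5,330,190)-.5,.121))
rect(C([(102,50),(266,82),(240,238),(70,208)],4,260,265)-.5,.044,"scoop")
print("board top",onz("top",C([(67,222),(235,250)],4,260,265)-.5,.05))
for n,p,k in(("c",[(272,175),(415,190),(408,280),(265,268)],(347,222)),("a",[(475,150),(590,160),(586,265),(473,258)],(547,205)),("b",[(620,180),(743,162),(760,278),(640,295)],(714,226))):
    rect(C(p,4,260,265)-.5,.015,n); print("knob",onz("top",C([k],4,260,265)-.5,.083))
E
python3 m.py
```

```text
tray ctr [0.5194 0.1093] edges [258.7 166.9 257.5 165.9] dir01 deg -86.35
pan ctr [ 0.5723 -0.3021] edges [158.4  72.7 156.   72.3] dir01 deg -89.94
bar [[ 0.60492972 -0.41976111  0.121     ]
 [ 0.53912925 -0.41673137  0.121     ]
 [ 0.57191872 -0.41824114  0.121     ]]
scoop ctr [ 0.4443 -0.0953] edges [88.5 83.1 90.7 84.8] dir01 deg -102.1
board top [[ 0.40494508 -0.0408143   0.05      ]
 [ 0.38796666 -0.12820081  0.05      ]]
c ctr [ 0.398 -0.185] edges [77.3 48.1 76.8 49.8] dir01 deg -96.97
knob [[ 0.40055305 -0.18544567  0.083     ]]
a ctr [ 0.4058 -0.288 ] edges [62.1 56.2 60.6 57.8] dir01 deg -95.86
knob [[ 0.40629591 -0.28754551  0.083     ]]
b ctr [ 0.3925 -0.3731] edges [67.1 62.3 65.  62. ] dir01 deg -83.48
knob [[ 0.39330134 -0.371927    0.083     ]]
```

```bash
cat >> h.py <<'E'
def ori(jaw,z):
    z=np.array(z,float);z/=np.linalg.norm(z);x=np.array(jaw,float);x-=z*(x@z);x/=np.linalg.norm(x)
    return R.from_matrix(np.c_[x,np.cross(z,x),z])
def down(yaw): return ori([np.cos(yaw),np.sin(yaw),0],[0,0,-1])
def tcp(p,o): return np.array(p)+r.pinch_z*o.as_matrix()[:,2]
def best(p,jaws,z=(0,0,-1)):
    """pick jaw sign/solution w/ smallest joint motion"""
    c=[]
    q0=np.array(r.get_joint_pos())
    for s in(1,-1):
        o=ori(s*np.array(jaws,float),z); q=r.ik(tcp(p,o),o.as_rotvec())
        if q is not None:c.append((np.abs(np.array(q)-q0).max(),s,o,q))
    return sorted(c,key=lambda t:t[0])
def yv(d): d=np.radians(d); return [np.cos(d),np.sin(d),0]
E
python3 - <<'E'
from h import *
g=[.3964,-.0849,.088]
for nm,p,j,z in (("grip",g,yv(-11.6),(0,0,-1)),("spot",[.572,-.113,.088],yv(-90),(0,0,-1)),
  ("handle45",[.572,-.42,.114],[0,1,1],(0,1,-1)),("handle45up",[.572,-.40,.21],[0,1,1],(0,1,-1)),("pour",[.52,.0,.17],[0,1,-1],(0,-1,-1)),("pour0",[.52,-.07,.17],[0,1,0],(0,0,-1))):
    for c in best(p,j,z): print(nm,c[1],np.round(c[0],2),np.round(c[3],2))
E
```

```text
grip 1 0.93 [-0.27 -0.43  2.17 -0.    1.4  -0.07]
spot 1 1.37 [-0.24 -0.    1.81 -0.    1.33  1.33]
spot -1 1.77 [-0.24 -0.    1.81 -0.    1.33 -1.81]
handle45 -1 0.8 [-0.86  0.58  1.19  0.52  1.96  0.77]
handle45 1 2.34 [-0.86  0.58  1.19  0.52  1.96 -2.38]
handle45up -1 0.89 [-0.84  0.49  1.16  0.56  2.06  0.85]
handle45up 1 2.25 [-0.84  0.49  1.16  0.56  2.06 -2.29]
pour 1 1.52 [ 0.32 -0.06  1.87 -0.74  1.62 -1.17]
pour -1 2.0 [ 0.32 -0.06  1.87 -0.74  1.62  1.97]
pour0 -1 1.43 [-0.18 -0.19  1.85 -0.    1.48  1.39]
pour0 1 1.72 [-0.18 -0.19  1.85 -0.    1.48 -1.75]
```

Run:
```python
from h import *
g=np.array([.3964,-.0849,.088]); o=down(np.radians(-11.6))
r.move_ptp(tcp(g+[0,0,.10],o),o.as_rotvec())
r.move_l(tcp(g,o))
r.gripper_close(40); print(r.get_grip_width(),r.get_t(),r.get_wrist_force())
r.move_l(tcp(g+[0,0,.04],o),speed=.1)
grab("top","t1");grab("side","s1");print(r.get_t(),r.get_wrist_force())
```

```text
0.0135647549464888 4.1083 [-0.21152411  0.32557416 -0.53542779]
4.7583 [-0.7484596  -0.46160397 -1.47379558]
```

View pics/s1.png

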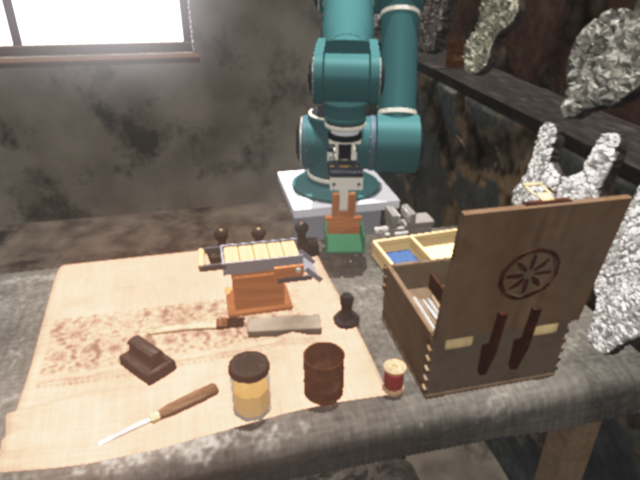

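View pics/t1.png

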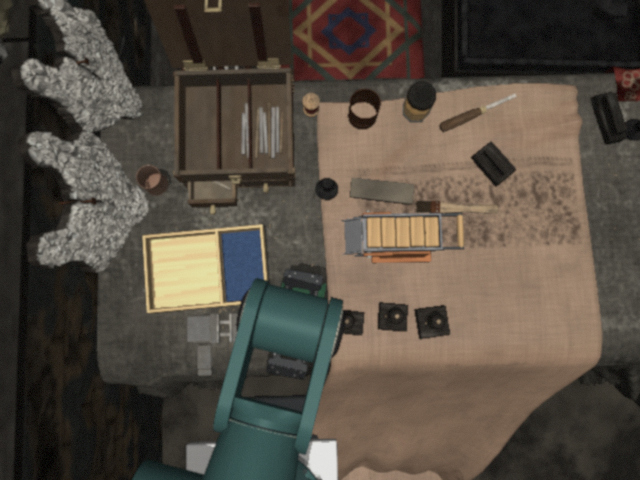

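Run:
```python
from h import *
o0=down(np.radians(-11.6)); o=down(np.radians(-90))
p=np.array([.3964,-.0849,.088])
r.move_l(tcp(p+[0,0,.08],o0))
r.move_ptp(tcp([.572,-.045,.168],o),o.as_rotvec())
r.move_l(tcp([.572,-.045,.0905],o))
grab("top","t2");grab("side","s2");print(r.get_t(),r.get_wrist_force(),r.get_grip_width())
crop("side","".join([]) and 0,0,0,0,0) if 0 else None
crop("s2",200,180,420,340,3.5,"s2c")
```

```text
7.3 [-0.20337074  0.07654204 -2.7038707 ] 0.013617853743282818
```

View pics/s2c.png

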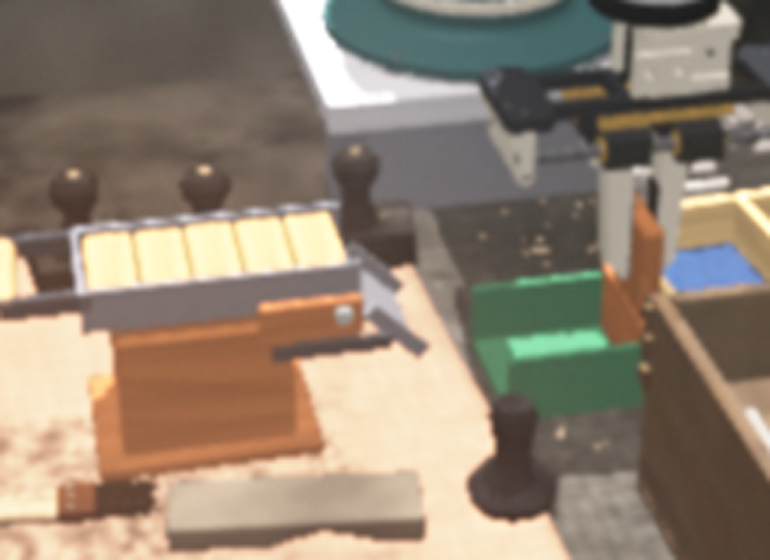

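View pics/t2.png

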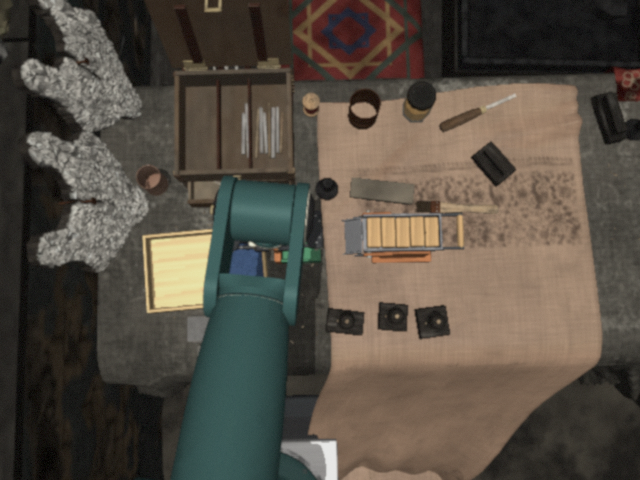

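Run:
```python
from h import *
o=down(np.radians(-90))
r.move_l(tcp([.572,-.113,.0905],o),speed=.1)
r.move_l(tcp([.572,-.113,.0882],o),speed=.02)
print(r.get_wrist_force())
r.let_go()
r.move_l(tcp([.572,-.113,.25],o))
# move to handle hover
p=np.array([.572,-.42,.114]);z=np.array([0,1,-1])/2**.5
c=best(p-z*.15,[0,1,1],z)[0]; print(c[1],np.round(c[3],2))
r.goto_joints(c[3])
grab("top","t3");grab("side","s3");print(r.get_t())
crop("t3",230,180,480,300,3.2,"t3c");crop("s3",150,150,350,320,4,"s3c")
```

```text
[-0.06470549  0.24048004 -1.68843502]
-1 [-0.93  0.72  0.83  0.55  2.2   0.83]
12.5667
```

View pics/t3c.png

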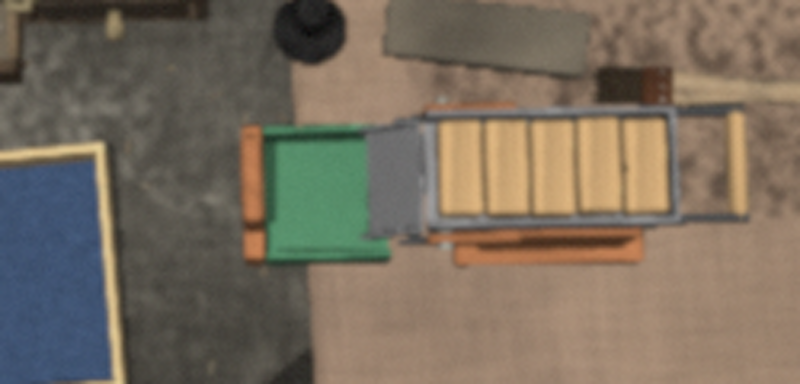

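View pics/s3c.png

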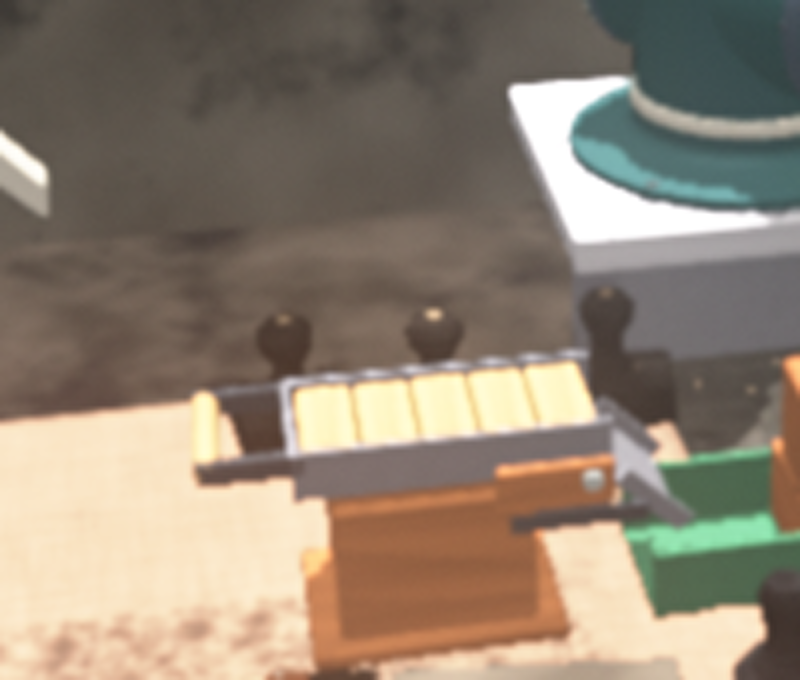

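Run:
```python
from h import *
a=lambda u,v:(u/3.2+230-.5,v/3.2+180-.5)
print("walls",onz("top",[a(330,125),a(330,262)],.044))
print("board shoulder corner",onz("top",[a(245,262),a(267,262)],.05), "board other",onz("top",[a(245,125),a(265,125)],.11))
print("chute end",onz("top",[a(368,130),a(368,238)],.058))
print("pan rim",onz("top",[a(440,110),a(440,225),a(670,108),a(670,220)],.122))
print("bar",onz("top",[a(737,113),a(738,213)],.114))
P=[[.572,-.42,.114],[.605,-.42,.114]]
print(proj("side",P))
```

```text
walls [[ 0.61778354 -0.16576312  0.044     ]
 [ 0.52547768 -0.16280486  0.044     ]]
board shoulder corner [[ 0.52643571 -0.10642439  0.05      ]
 [ 0.52602214 -0.12096945  0.05      ]] board other [[ 0.60751313 -0.10950215  0.11      ]
 [ 0.60714805 -0.12221117  0.11      ]]
chute end [[ 0.61119274 -0.19034626  0.058     ]
 [ 0.53914888 -0.18786145  0.058     ]]
pan rim [[ 0.61140259 -0.23263931  0.122     ]
 [ 0.53845312 -0.22978578  0.122     ]
 [ 0.6085197  -0.37736644  0.122     ]
 [ 0.53750549 -0.3735392   0.122     ]]
bar [[ 0.60555172 -0.42128769  0.114     ]
 [ 0.54171255 -0.41820185  0.114     ]]
[[200.23332172 259.35131491]
 [200.83077353 267.98073953]]
```

```bash
cat >> h.py <<'E'
BAR=np.array([.5736,-.4197,.114]); HY=BAR[1]+.183
def tiltpose(th):
    rx=R.from_rotvec([-th,0,0])
    p=np.array([BAR[0],HY,.098])+rx.apply([0,-.183,.016])
    o=rx*ori([0,-1,-1],[0,1,-1])
    return tcp(p,o),o.as_rotvec()
def tilt(th,speed=.05):
    p,o=tiltpose(th); r.move_l(p,o,speed=speed)
def wood(im):
    h=cv2.cvtColor(im,cv2.COLOR_RGB2HSV)
    return cv2.inRange(h,(10,60,140),(30,200,255))
E
python3 - <<'E'
from h import *
p,o=tiltpose(0); z=R.from_rotvec(o).as_matrix()[:,2]
r.move_l(p-.1*z,o);r.move_l(p,o,speed=.08)
print(r.get_wrist_force())
r.gripper_close(25);print(r.get_grip_width(),r.get_wrist_force())
print(r.get_t()); tilt(.1); print(r.get_t(),r.get_wrist_force(),r.get_ft_torque())
tilt(.11); print(r.get_t())
grab("top","t4");grab("side","s4");crop("s4",150,130,350,320,3.5,"s4c");crop("t4",230,180,480,300,3.2,"t4c")
E
```

```text
[-0.3358175  -0.83043539 -0.11270428]
0.013174382586828152 [-2.16002567  6.95492209  5.661989  ]
15.6667
16.1583 [ 0.66904321  5.81011512 -3.65638646] [ 0.089514   -0.03595255 -0.0842641 ]
16.4083
```

View pics/s4c.png

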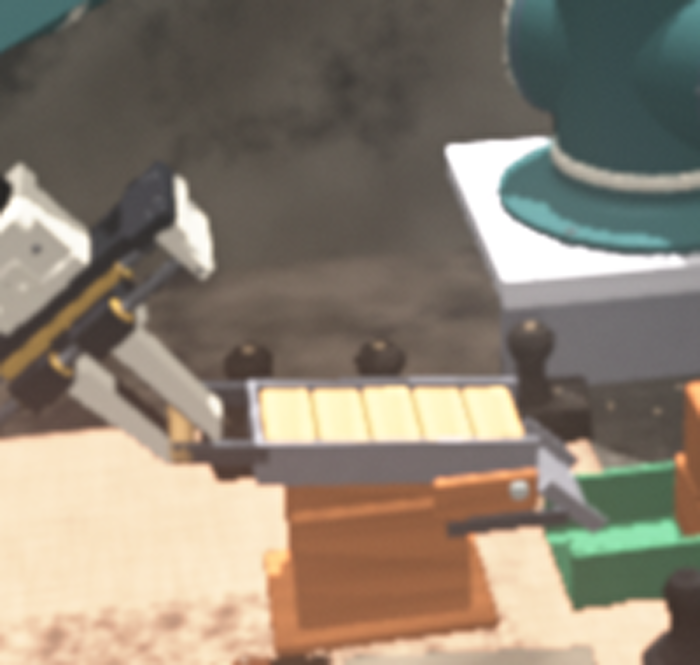

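View pics/t4c.png

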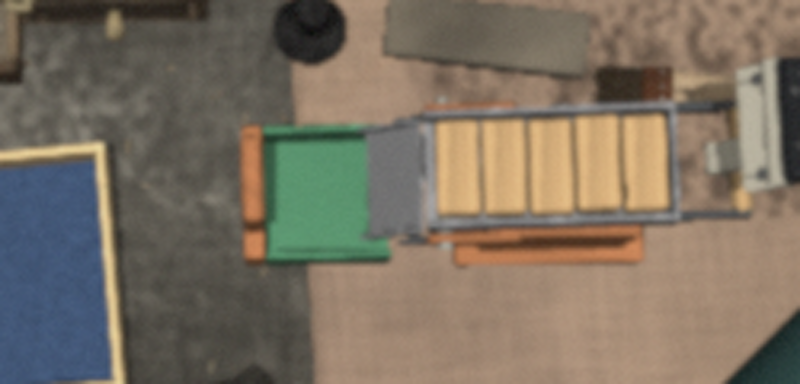

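```bash
cat >> h.py <<'E'
def prof(im):
    m=wood(im)[216:248,338:438]; c=(m>0).sum(0)>=10
    i=np.where(c)[0]; return "".join("#" if x else "." for x in c),(i.min()+338,i.max()+338) if len(i) else None
E
python3 - <<'E'
from h import *
b=prof(grab("top"))[1]; print(prof(grab("top")))
th=.11
while th<.6:
    th+=.02 if th<.23 else .01
    tilt(th,.03); im=grab("top"); s,e=prof(im)
    print(round(th,3),e,round(r.get_t(),2))
    if e[0]<b[0]-2: print(s);break
grab("top","t5");grab("side","s5");crop("s5",150,130,350,320,3.5,"s5c");crop("t5",230,180,480,300,3.2,"t5c");print(prof(grab("top")),r.get_t())
E
```

```text
('............................########################################################################', (np.int64(366), np.int64(437)))
0.13 (np.int64(366), np.int64(437)) 16.93
0.15 (np.int64(366), np.int64(437)) 17.24
0.17 (np.int64(365), np.int64(437)) 17.56
0.19 (np.int64(365), np.int64(437)) 17.88
0.21 (np.int64(365), np.int64(437)) 18.19
0.23 (np.int64(365), np.int64(437)) 18.51
0.25 (np.int64(365), np.int64(437)) 18.82
0.26 (np.int64(365), np.int64(437)) 19.12
0.27 (np.int64(364), np.int64(437)) 19.43
0.28 (np.int64(364), np.int64(437)) 19.73
0.29 (np.int64(364), np.int64(437)) 20.02
0.3 (np.int64(364), np.int64(436)) 20.32
0.31 (np.int64(364), np.int64(436)) 20.62
0.32 (np.int64(364), np.int64(436)) 20.93
0.33 (np.int64(364), np.int64(436)) 21.23
0.34 (np.int64(363), np.int64(436)) 21.52
.........................##########################################################################.
('.........................##########################################################################.', (np.int64(363), np.int64(436))) 21.675
```

View pics/t5c.png

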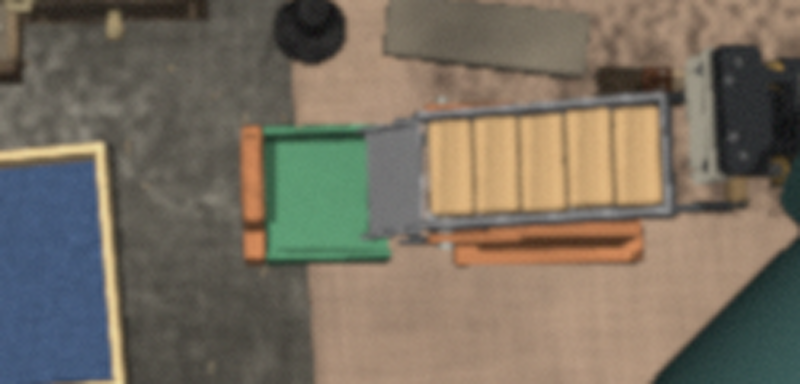

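```bash
cat > lift.py <<'E'
from h import *
import sys
th=float(sys.argv[1]);st=float(sys.argv[2]);lim=int(sys.argv[3]);tag=sys.argv[4]
while th<.6:
    th+=st
    tilt(th,.03); a=grab("top");b=grab("top")
    s,e=prof(b); d=cv2.absdiff(a[216:248,338:438],b[216:248,338:438]).mean()
    print(round(th,3),e,round(d,2),round(r.get_t(),2))
    if e[0]<lim or d>4: print(s);break
grab("top","t"+tag);grab("side","s"+tag);crop("s"+tag,150,130,350,320,3.5,f"s{tag}c");crop("t"+tag,230,180,480,300,3.2,f"t{tag}c");print(prof(grab("top")),r.get_t())
E
python3 lift.py .34 .01 361 6
```

```text
0.35 (np.int64(363), np.int64(435)) 1.29 22.02
0.36 (np.int64(363), np.int64(435)) 1.29 22.38
0.37 (np.int64(363), np.int64(435)) 1.29 22.73
0.38 (np.int64(363), np.int64(435)) 1.28 23.07
0.39 (np.int64(363), np.int64(434)) 1.3 23.43
0.4 (np.int64(363), np.int64(433)) 1.32 23.77
0.41 (np.int64(362), np.int64(433)) 1.3 24.12
0.42 (np.int64(362), np.int64(432)) 1.33 24.48
0.43 (np.int64(362), np.int64(431)) 1.31 24.82
0.44 (np.int64(362), np.int64(431)) 1.34 25.18
0.45 (np.int64(362), np.int64(430)) 1.42 25.52
0.46 (np.int64(362), np.int64(429)) 3.0 25.88
0.47 (np.int64(354), np.int64(423)) 7.13 26.23
................######################################################################..............
('################.......########################################################.....................', (np.int64(338), np.int64(416))) 26.375
```

View pics/t6c.png

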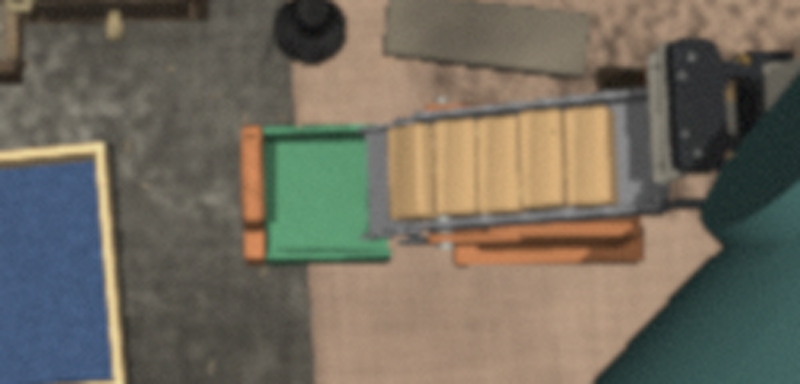

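View pics/s6c.png

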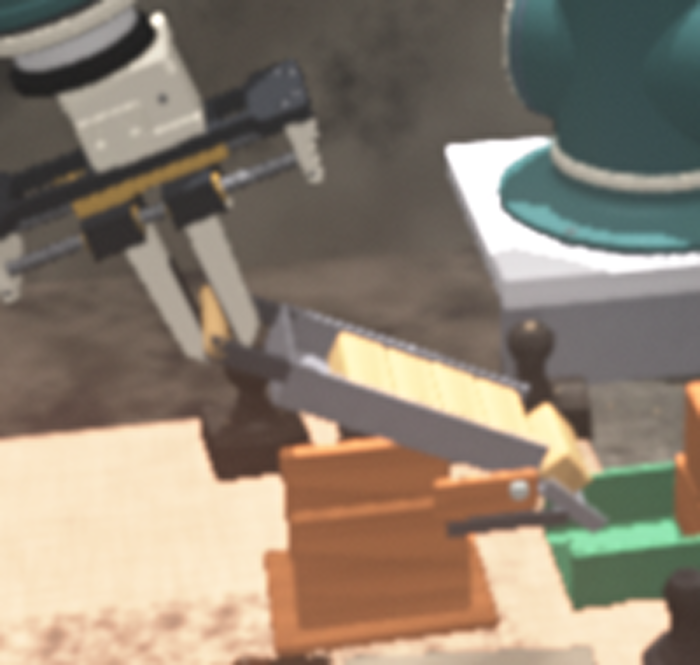

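Run:
```python
from h import *
tilt(.38,.15)
a=grab("top","t7");grab("side","s7");b=grab("top");print(prof(a),prof(b),r.get_t())
tag="7";crop("s"+tag,150,130,350,320,3.5,f"s{tag}c");crop("t"+tag,230,180,480,300,3.2,f"t{tag}c")
```

```text
('########.................############################################...............................', (np.int64(338), np.int64(406))) ('##.......................############################################...............................', (np.int64(338), np.int64(406))) 26.775
```

View pics/t7c.png

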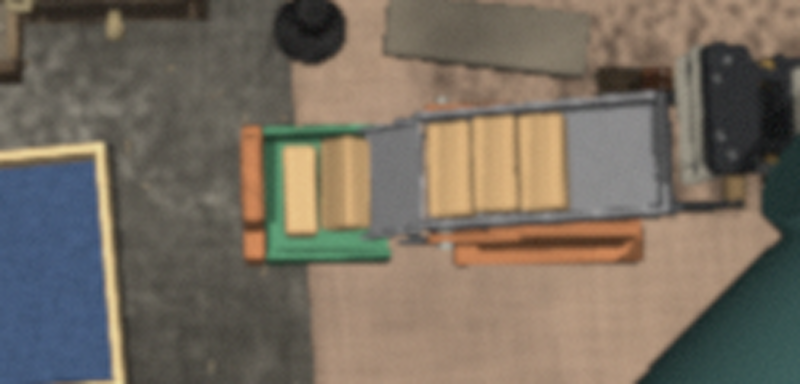

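View pics/s7c.png

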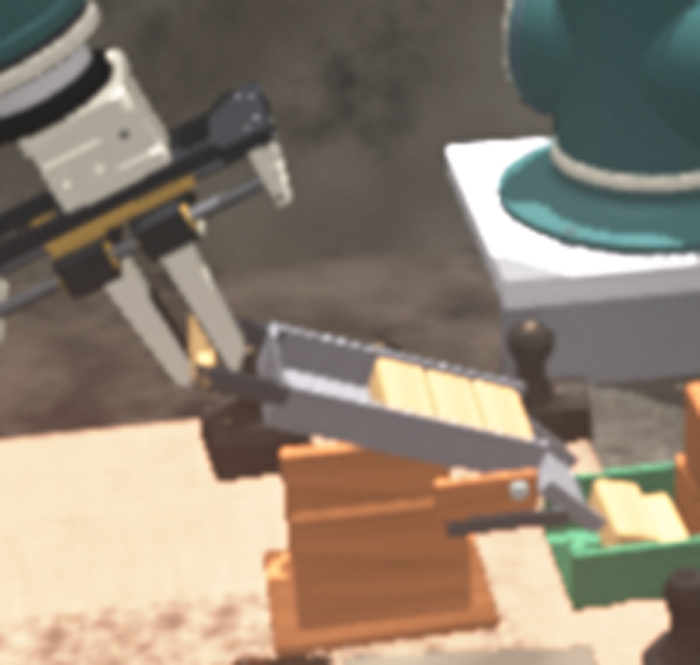

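Run:
```python
from h import *
th=.38
def right(im):
    m=wood(im)[216:248,360:438]; c=np.where((m>0).sum(0)>=10)[0]; return c.max()+360
while th<.55:
    th+=.02 if th<.419 else .006
    tilt(th,.05); a=grab("top");b=grab("top")
    e=right(b);d=cv2.absdiff(a[216:248,345:438],b[216:248,345:438]).mean()
    print(round(th,3),e,round(d,2),round(r.get_t(),2))
    if th>.41 and d>2: break
    if e<398: break
s,_=prof(b);print(s)
grab("top","t8");tag="8";crop("t"+tag,230,180,480,300,3.2,f"t{tag}c");print(r.get_t())
```

```text
0.4 406 1.32 27.12
0.42 405 1.36 27.48
0.426 405 1.32 27.82
0.432 405 1.26 28.18
0.438 405 1.33 28.52
0.444 405 1.33 28.88
0.45 405 1.31 29.23
0.456 405 1.33 29.57
0.462 405 1.87 29.93
0.468 404 4.79 30.27
##.............#################.....##############################.................................
30.325
```

View pics/t8c.png

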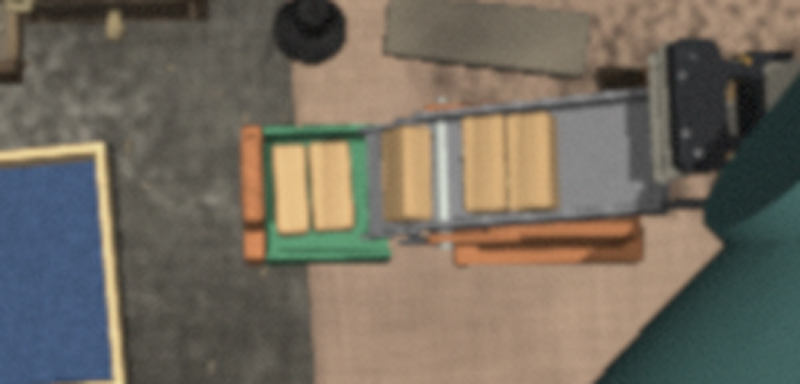

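Run:
```python
from h import *
tilt(.36,.2)
a=grab("top","t9");grab("side","s9");print(r.get_t())
tag="9";crop("s"+tag,150,130,350,320,3.5,f"s{tag}c");crop("t"+tag,230,180,480,300,3.2,f"t{tag}c")
```

```text
30.6833
```

View pics/t9c.png

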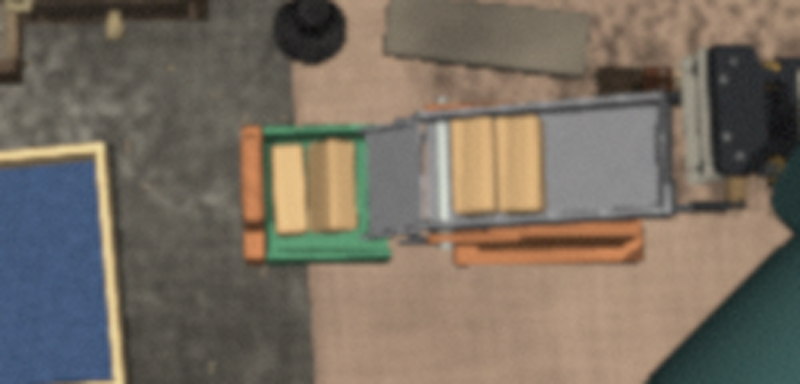

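View pics/s9c.png

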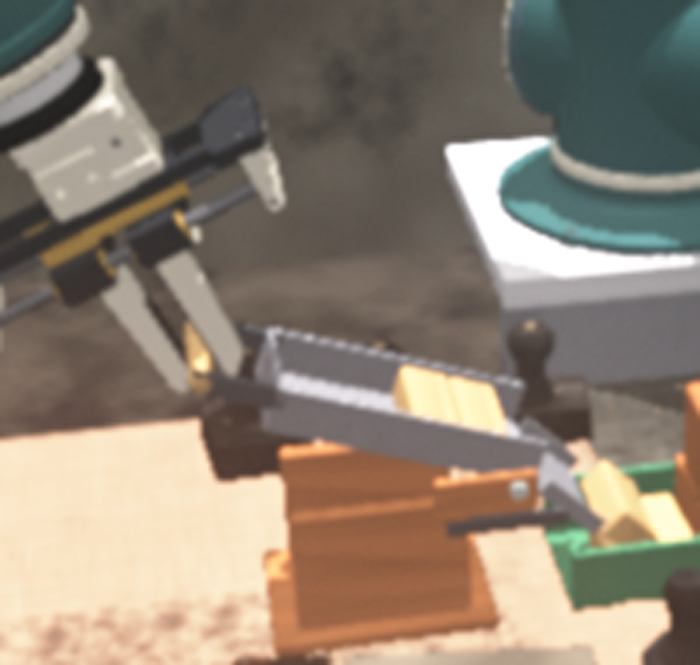

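Run:
```python
from h import *
tilt(.02,.15);tilt(0,.03);print(r.get_wrist_force())
r.let_go();print(r.get_wrist_force())
p,o=tiltpose(0); z=R.from_rotvec(o).as_matrix()[:,2]
r.move_l(p-.15*z,o)
a=grab("top","t10");grab("side","s10");print(r.get_t())
tag="10";crop("s"+tag,200,180,400,320,4,f"s{tag}c");crop("t"+tag,230,180,480,340,3.2,f"t{tag}c")
```

```text
[-13.44326682  20.90109979  -0.1934287 ]
[-0.70723298 -0.56883804  0.56009718]
34.05
```

View pics/t10c.png

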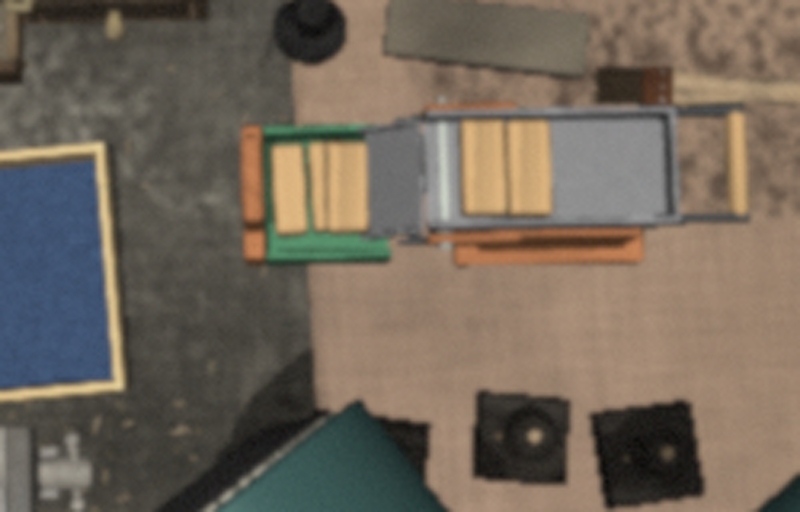

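View pics/s10c.png

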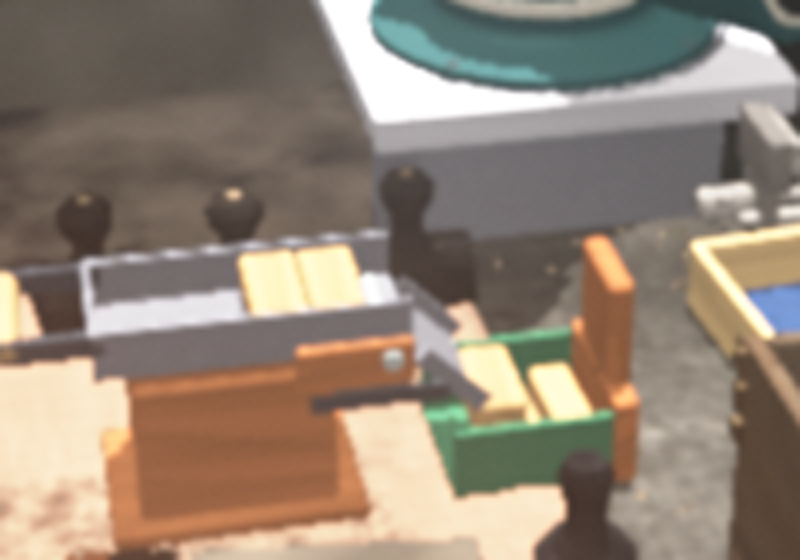

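Run:
```python
from h import *
o=down(np.radians(-90))
c=best([.572,-.113,.25],yv(-90)); print([(x[1],np.round(x[3],2)) for x in c])
r.move_ptp(tcp([.572,-.113,.25],o),o.as_rotvec())
r.move_l(tcp([.572,-.1135,.093],o))
print(r.get_wrist_force())
r.gripper_close(50);print(r.get_grip_width(),r.get_wrist_force())
r.move_l(tcp([.572,-.1135,.0945],o),speed=.02)
r.move_l(tcp([.572,-.105,.0945],o),speed=.03)
grab("side","s11");print(r.get_t())
crop("s11",200,180,400,320,4,"s11c")
```

```text
[(1, array([-0.24, -0.09,  1.63, -0.  ,  1.6 ,  1.33])), (-1, array([-0.24, -0.09,  1.63, -0.  ,  1.6 , -1.81]))]
[ 0.03556386 -0.11742019  0.01756891]
0.014133930135748707 [-0.12422187  1.20275749 -0.17374161]
38.7167
```

View pics/s11c.png

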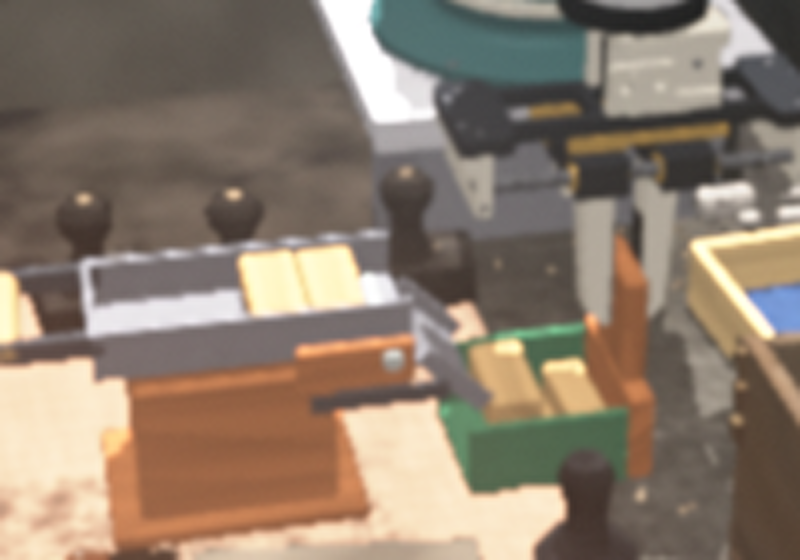

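Spacers stay in the scoop (around pixel (520,375) of the crop); continue drawing it out.

Run:
```python
from h import *
o=down(np.radians(-90))
r.move_l(tcp([.572,-.085,.0945],o),speed=.04)
r.move_l(tcp([.572,-.06,.0945],o),speed=.04)
grab("side","s12");grab("top","t12");print(r.get_t())
crop("s12",200,180,400,320,4,"s12c")
```

```text
40.2417
```

View pics/s12c.png

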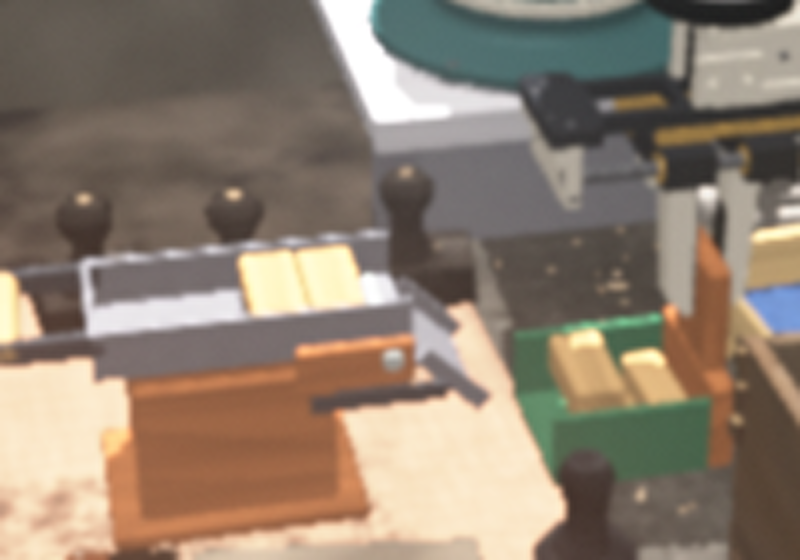

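```bash
cat >> h.py <<'E'
TC=np.array([.5194,.1093]);TA=np.radians(3.65)
TX=np.array([np.cos(TA),np.sin(TA)]);TY=np.array([-np.sin(TA),np.cos(TA)])
def tr(x,y): return TC+x*TX+y*TY
def scoop(F,phi,head=None,gx=.093,gz=.093):
    h=np.r_[TY,0] if head is None else np.array(yv(head)); Z=np.array([0,0,1.])
    xs=np.cos(phi)*h-np.sin(phi)*Z; zs=np.cos(phi)*Z+np.sin(phi)*h
    o=ori(xs,-zs); return tcp(np.array(F)-gx*xs+gz*zs,o),o.as_rotvec()
E
python3 - <<'E'
from h import *
for ph in(0,20,45):
    p,o=scoop(np.r_[tr(0,-.112),.05],np.radians(ph)); q=r.ik(p,o); print(ph,p.round(3),None if q is None else np.round(q,2))
oA=down(np.radians(-90));oB=down(0.);oC=down(np.radians(93.65))
r.move_l(tcp([.572,-.06,.2],oA),speed=.1)
r.move_ptp(tcp([.49,-.09,.21],oB),oB.as_rotvec())
p,o=scoop(np.r_[tr(0,-.112),.07],0)
r.move_ptp(p,o)
grab("side","s13");grab("top","t13");print(r.get_t(),r.get_grip_width())
crop("s13",270,140,470,300,4,"s13c");crop("t13",190,200,350,320,5,"t13c")
E
```

```text
0 [ 0.532 -0.095  0.124] [-0.22 -0.14  1.85 -0.    1.43 -1.86]
20 [ 0.53  -0.064  0.152] [ 0.03 -0.18  1.87 -0.35  1.45 -1.57]
45 [ 0.527 -0.016  0.168] [ 0.32 -0.08  1.87 -0.75  1.59 -1.24]
44.4583 0.013504361785198303
```

View pics/s13c.png

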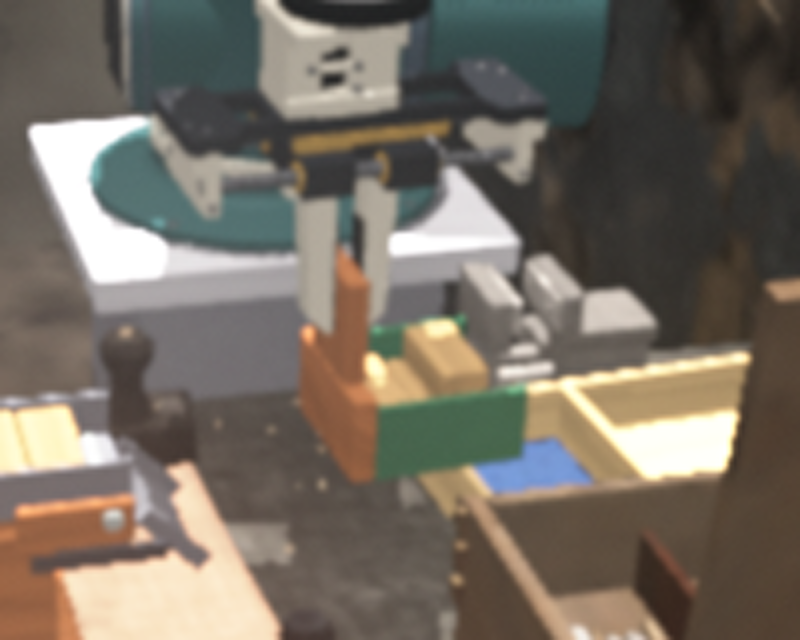

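View pics/t13c.png

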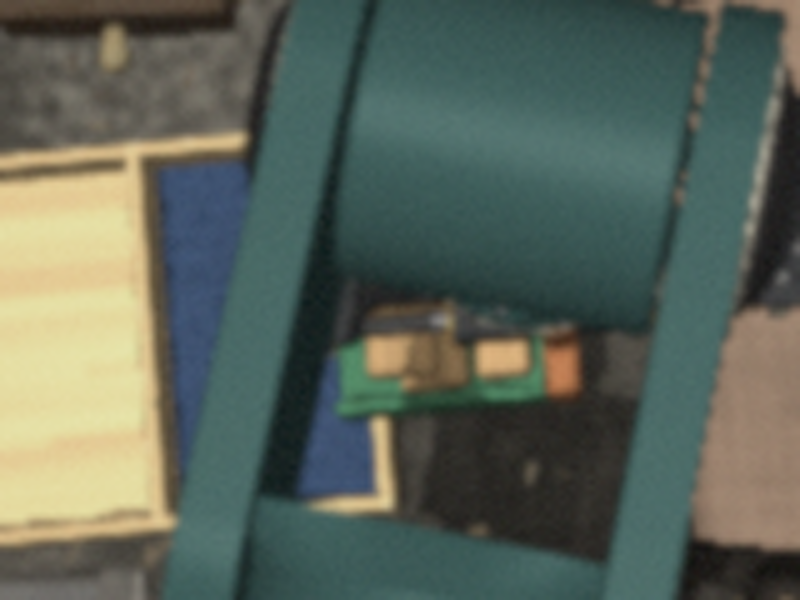

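Run:
```python
from h import *
f=lambda z:np.r_[tr(0,-.110),z]
for ph,z in((0,.055),(8,.052),(15,.05),(20,.048),(24,.045),(27,.044),(30,.044)):
    p,o=scoop(f(z),np.radians(ph)); r.move_l(p,o,speed=.06)
grab("side","s14");grab("top","t14");print(r.get_t(),r.get_grip_width(),r.get_wrist_force())
crop("s14",270,140,470,300,4,"s14c");crop("t14",190,200,350,320,5,"t14c")
```

```text
46.8083 0.013867742494707189 [ 0.2299963  -0.69733624 -2.31563794]
```

View pics/s14c.png

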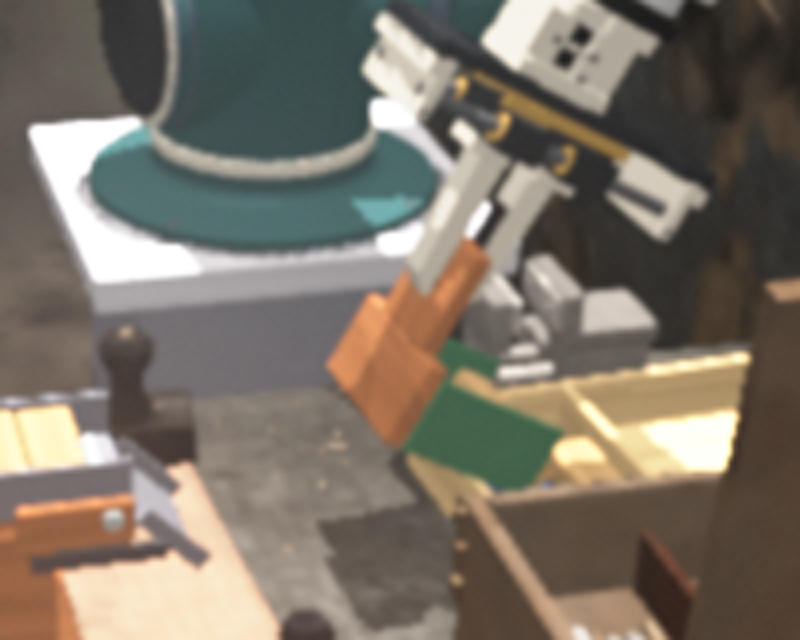

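View pics/t14c.png

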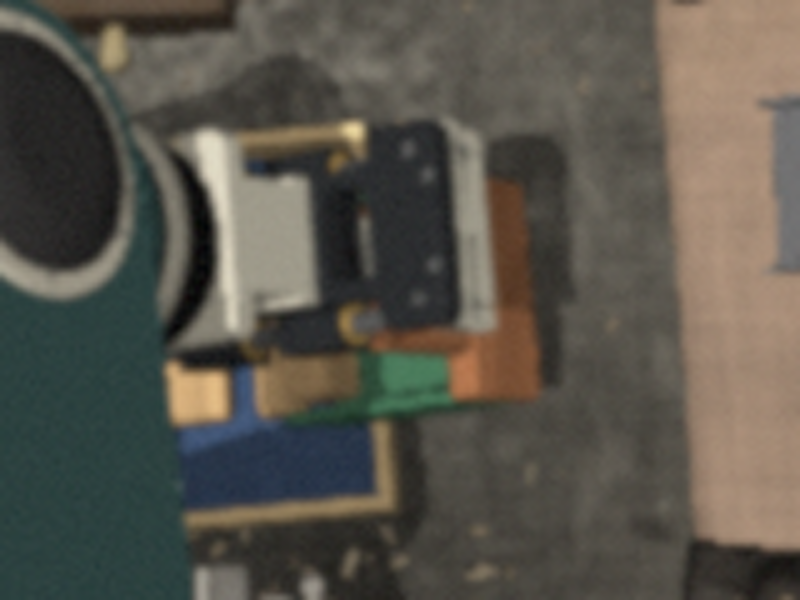

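Run:
```python
from h import *
f=lambda z:np.r_[tr(0,-.110),z]
for ph,z in((33,.044),(36,.044),(40,.046),(45,.05)):
    p,o=scoop(f(z),np.radians(ph)); r.move_l(p,o,speed=.06)
r.dwell(.3)
grab("side","s15");grab("top","t15");print(r.get_t(),r.get_grip_width(),r.get_wrist_force())
crop("s15",270,140,470,300,4,"s15c");crop("t15",190,200,350,320,5,"t15c")
```

```text
48.35 0.013750112880677784 [-0.57887436  0.10876888 -2.63081438]
```

View pics/s15c.png

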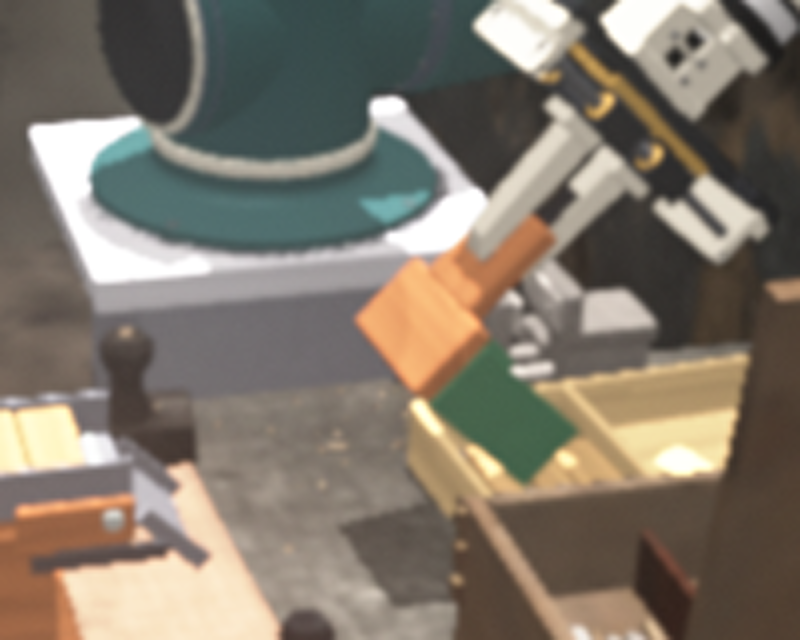

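View pics/t15c.png

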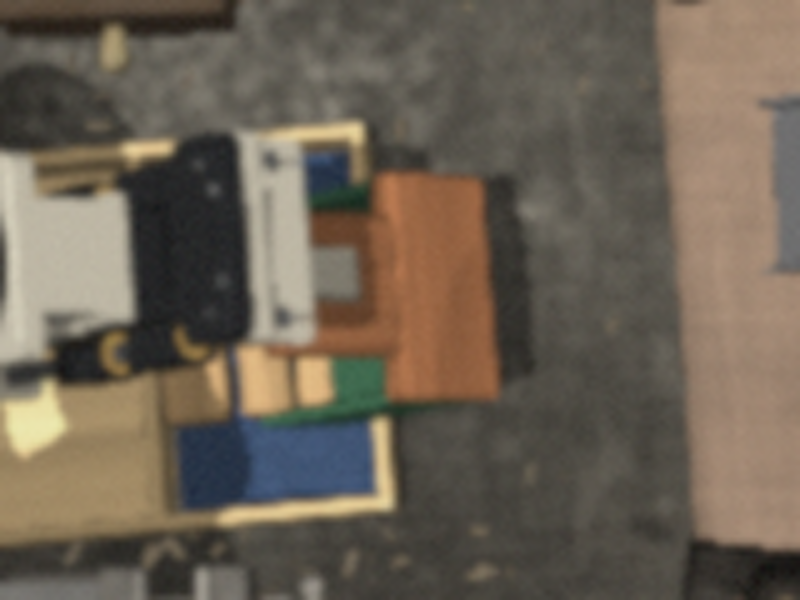

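Run:
```python
from h import *
p,o=scoop(np.r_[tr(0,-.112),.062],np.radians(45)); r.move_l(p,o,speed=.06)
r.dwell(.3);grab("top","t16");crop("t16",190,200,350,320,5,"t16c")
p,o=scoop(np.r_[tr(0,-.112),.075],np.radians(48)); r.move_l(p,o,speed=.06)
r.dwell(.3)
grab("side","s17");grab("top","t17");print(r.get_t(),r.get_grip_width(),r.get_wrist_force())
crop("s17",270,140,470,300,4,"s17c");crop("t17",190,200,350,320,5,"t17c")
```

```text
49.85 0.013793898922641108 [ 0.92779929 -0.56206834 -2.61476603]
```

View pics/s17c.png

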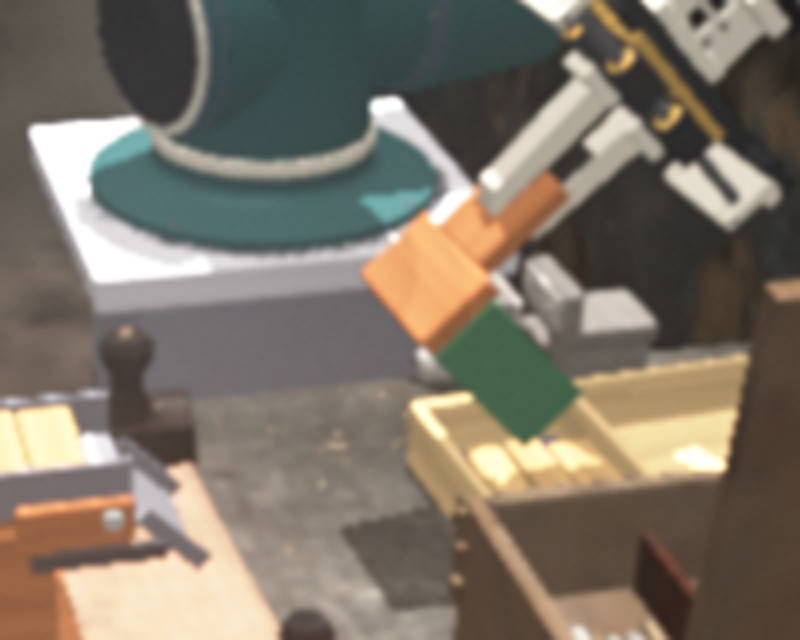

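View pics/t17c.png

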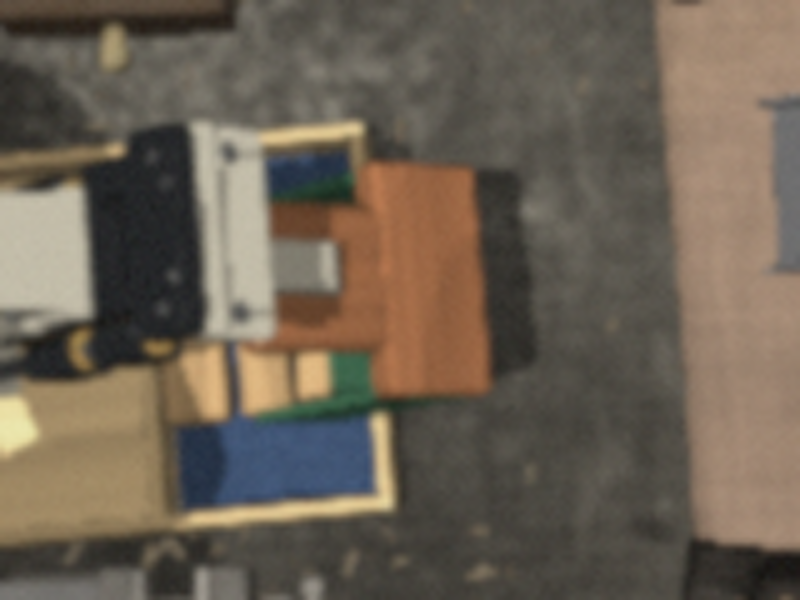

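Run:
```python
from h import *
p,o=scoop(np.r_[tr(0,-.115),.12],np.radians(40)); r.move_l(p,o,speed=.12)
p,o=scoop(np.r_[tr(0,-.13),.12],0); r.move_l(p,o,speed=.15)
oA=down(np.radians(-90));oB=down(0.)
r.move_ptp(tcp([.49,-.09,.21],oB),oB.as_rotvec())
r.move_ptp(tcp([.574,-.045,.2],oA),oA.as_rotvec())
grab("top","t18")
r.move_l(tcp([.574,-.045,.0955],oA))
grab("side","s18");print(r.get_t(),r.get_wrist_force())
crop("s18",200,180,440,320,3.3,"s18c");crop("t18",190,200,350,320,5,"t18c")
```

```text
55.1667 [ 0.0924523  -0.24481216 -0.93026034]
```

View pics/s18c.png

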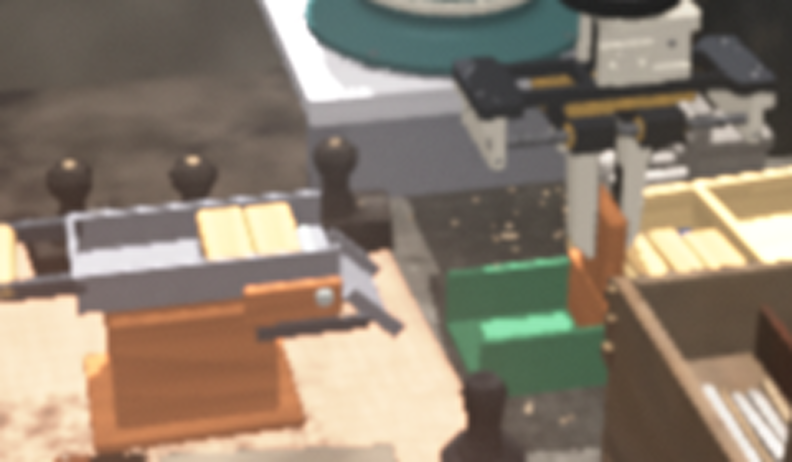

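Run:
```python
from h import *
o=down(np.radians(-90))
r.move_l(tcp([.574,-.113,.0955],o),speed=.1)
r.move_l(tcp([.574,-.113,.0933],o),speed=.02)
print(r.get_wrist_force())
r.let_go()
r.move_l(tcp([.574,-.113,.27],o),speed=.2)
r.goto_joints([-1.2,.116,1.442,0,1.584,-.038])
grab("side","s19");grab("top","t19");print(r.get_t(),r.get_grip_width())
crop("t19",230,180,480,350,3.2,"t19c");crop("t19",135,215,290,330,5,"t19d")
```

```text
[-0.74443432  0.2108225  -1.32360102]
60.825 0.09235899991600266
```

View pics/t19c.png

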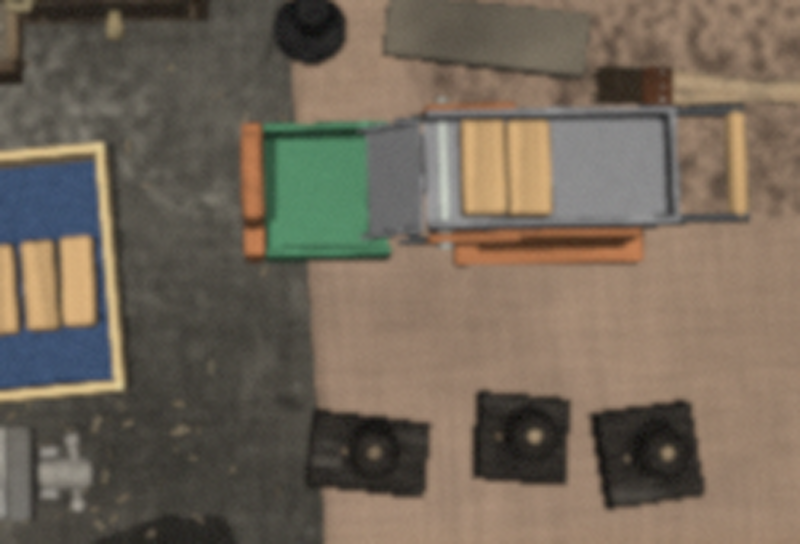

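View pics/t19d.png

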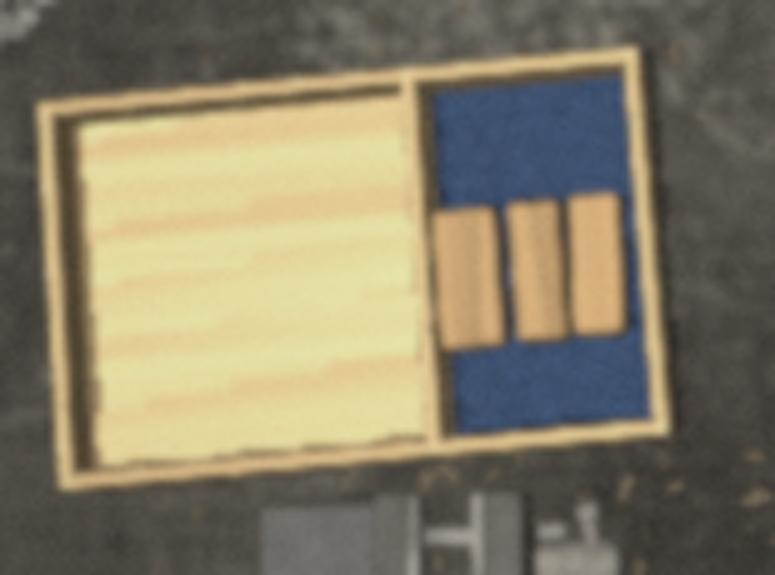

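View pics/s19.png

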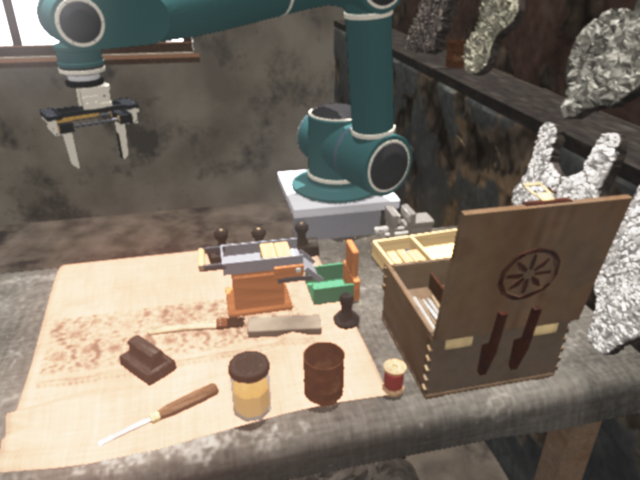

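```bash
cat > place.py <<'E'
from h import *
def do(pk,yaw,pl,yawp,tag):
    pk=np.array(pk)
    s=None
    for sg in(0,180):
        oa=down(np.radians(yaw+sg));ob=down(np.radians(yawp+sg))
        qa=r.ik(tcp(np.r_[pk,.066],oa),oa.as_rotvec());qb=r.ik(tcp(np.r_[pl,.073],ob),ob.as_rotvec())
        if qa is None or qb is None: continue
        c=np.abs([qa[5],qb[5]]).max()
        if s is None or c<s[0]: s=(c,oa,ob)
    _,oa,ob=s
    r.move_ptp(tcp(np.r_[pk,.2],oa),oa.as_rotvec())
    r.move_l(tcp(np.r_[pk,.066],oa),speed=.15)
    f0=r.get_wrist_force();r.gripper_close(25);print(tag,"w",r.get_grip_width(),f0,r.get_wrist_force())
    r.move_l(tcp(np.r_[pk,.2],oa),speed=.2)
    r.move_ptp(tcp(np.r_[pl,.2],ob),ob.as_rotvec())
    print("carry",r.get_grip_width())
    r.move_l(tcp(np.r_[pl,.085],ob),speed=.15);r.move_l(tcp(np.r_[pl,.073],ob),speed=.04)
    print("place F",r.get_wrist_force())
    r.let_go();r.move_l(tcp(np.r_[pl,.22],ob),speed=.2)
    r.goto_joints([-1.2,.116,1.442,0,1.584,-.038])
    grab("side","s"+tag);grab("top","t"+tag);crop("t"+tag,135,190,455,350,2.5,f"t{tag}c");print(r.get_t())
E
python3 - <<'E'
from place import *
do([.399,-.185],83,tr(.045,.048),93.65,"20")
E
```

```text
20 w 0.03534674230818094 [-0.37130018  0.14646632 -0.02326683] [ 0.10258259  1.08190211 -0.38582384]
carry 0.03521191710031375
place F [ 0.96434821  0.7015885  -0.85704951]
73.0333
```

View pics/t20c.png

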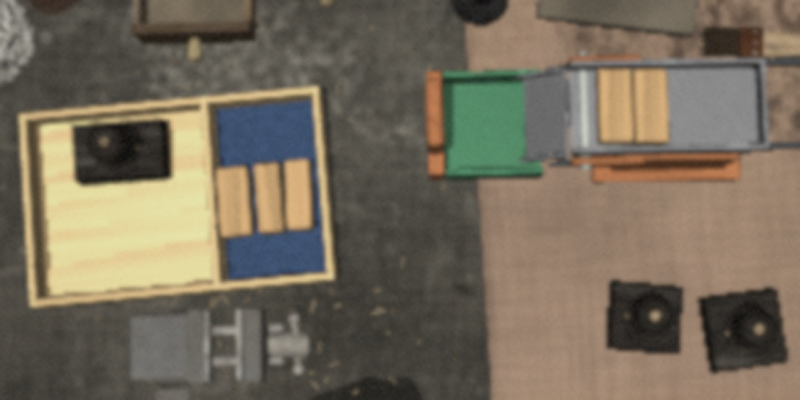

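Run:
```python
from place import *
do([.406,-.2878],-5.9,tr(-.036,.048+.037),3.65,"21")
```

```text
21 w 0.03520976262673084 [-0.46012355  1.1615358  -0.10590971] [-0.39840558 -0.40734436  0.0148082 ]
carry 0.03585177714225618
place F [-0.78809373 -0.30152053 -1.32158692]
85.2833
```

View pics/t21c.png

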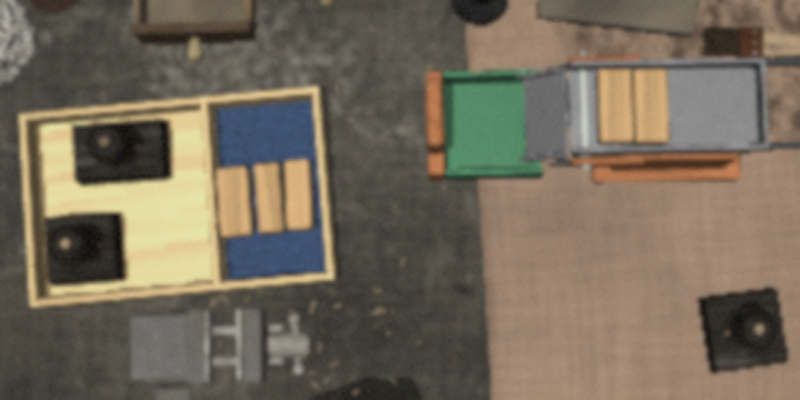

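Run:
```python
from place import *
do([.393,-.3725],6.5,tr(-.036,.048-.036),3.65,"22")
crop("t22",135,215,290,330,5,"t22d");crop("s22",350,200,470,290,6,"s22d")
```

```text
22 w 0.03559848805741593 [0.09066411 0.03181738 0.13361125] [-0.1881846  -0.41263085 -0.1616333 ]
carry 0.03531898432152189
place F [-1.25739068 -0.38003789 -0.00532693]
97.0833
```

View pics/t22d.png

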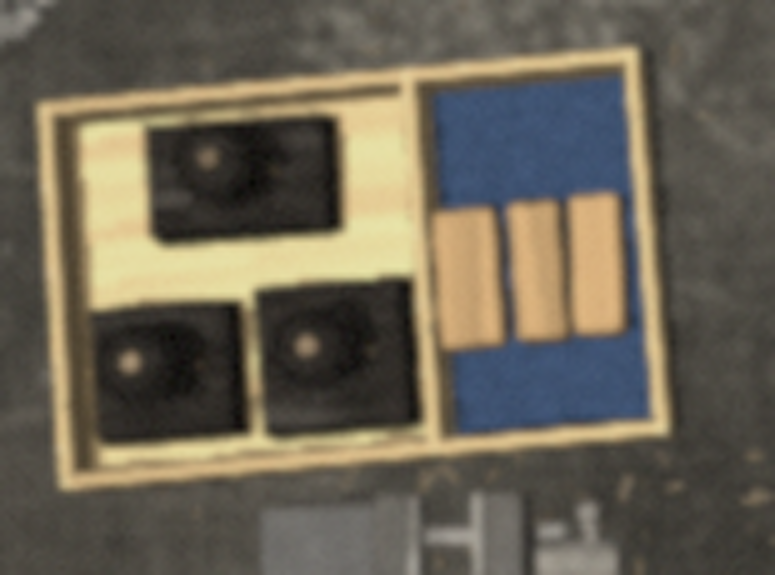

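View pics/s22.png

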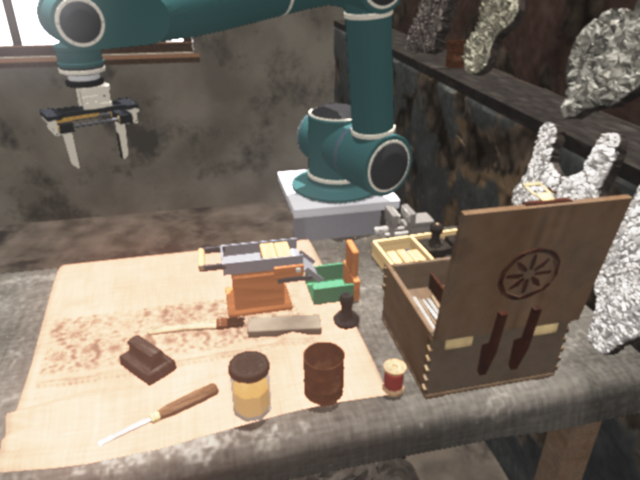

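View pics/t22.png

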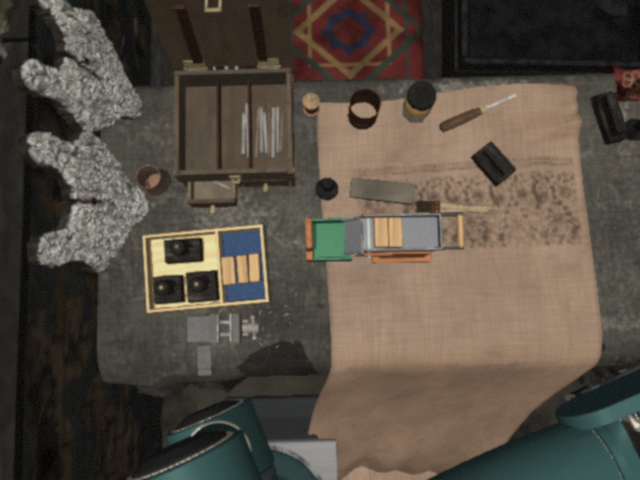

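Run:
```python
from rig import r
r.sign_off(); print(r.get_t())
```

```text
the job is handed in; nothing more can be done
the job is handed in; nothing more can be done
```

The kit tray is made up and I handed the job in at about 97 s of robot time, out of the 210 s allowed.

**What I did**
1. I stood the scoop under the chute and lifted the bin's handle to about 0.47 rad.
2. Two spacers slid on the first lift. I lowered the pan to stop the slide, and a second lift brought down the third. Then I let the pan down level.
3. I poured the three spacers into the blue-lined compartment and stood the empty scoop back at the bin.
4. All three blocks were present. I set them in the larger compartment, with block_c in its own half and block_a and block_b side by side.

**What the last pictures show**
- **Spacers:** three lie in the blue-lined compartment and two remain in the level pan.
- **Scoop:** it is empty and back at the bin. I set it down about 2 mm to one side of where it first stood, because I had measured that first place as about 4 mm off the centre of the chute.
- **Blocks:** all three look upright and square. block_b sits very close to the divider, and from these views I can't rule out that it touches.
- **Other objects:** the whetstone, dabber and brush look where they were.

No check failed, and I saw no block knocked aside. The highest wrist force I read was about 25 N, with the pan back on its stop; I took readings only at certain steps.

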